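# Roll a coated pipe sleeve up the gauging rest and lower the probe on it

## Robot

A 7-joint arm with a two-finger parallel gripper is mounted at the origin on a cart in front of the work surface, level with it; the furniture and walls round the work are solid. World frame = base frame: x ahead of the robot, y to its left, z up, the work surface at z = 0. Lengths are in mm, angles in rad, forces in N, time in s.
With the tool pointing down it reaches from about 425 to 875 mm from the base axis. Payload 8.4 kg.
Tool frame: the origin (TCP) lies between the finger pads, 19 mm behind the fingertips; this is the grasp point; z points along the fingers, y is the line along which they close (so a half turn about z gives the same grasp; the last joint's range is limited). The gripper opens to 87 mm and grips with 3 to 60 N. Pads are 19 mm wide; open, the fingers measure 117 mm over their backs; the gripper's body (75 mm by 190 mm) begins 51 mm behind the grasp point.
Start: joints at [1.141, 0.333, 0.04, 1.465, -0.013, 1.343, -0.059], TCP at [211.097, -614.738, 241.246] pointing down, gripper open.
Joint ranges: [-2.58, 2.58], [-0.38, 2.09], [-1.3, 1.39], [0.25, 2.4], [-1.5, 4.64], [0.08, 2.09], [-2.65, 2.65]. Speed limits (rad/s): [2.22, 2.22, 2.79, 2.79, 3.14, 3.14, 3.14].

## Interface

Orientations are given as a unit quaternion [x, y, z, w].
In Python, from cell import status, imaging, hand_in gives the robot as it stands.
- The arm moves only by the tool step_arm, never from a script. Its argument "deltas" is text: rows parted by semicolons, each of 5 numbers parted by spaces: the opening, from 0 (shut) to 1 (fully open), then the shift along the world's x, y, z in units of 40 mm (1.0 is 40 mm), then the turn about the world's z in units of 6 degrees (1.0 is 6 degrees). In form: jaw tx ty tz yaw; .... A call has 1 to 8 rows; each row shifts and turns the commanded pose from where the row before left it; what a row does not reach is not made up. A row lasts 1/10 s, in which the tool goes at most 50 mm and 8.59 degrees, less where a joint would pass 70% of its speed; a pose out of reach is approached as far as the arm can. A call is refused whole if a number of a shift passes 1 or a number of a turn 1, either way. A call with a gripper value outside its range is refused whole. The fingers move at their own pace and stop on an object; "squeeze" is the grip in N (left out, the last holds). Time passes only in rows, so rows that do not move let the fingers close. It gives the time, the measured TCP pose, the force, the opening and the grip force at its end, in the units of the state.
- status.state(): the state, without advancing time (a new reading comes with each control period).
- imaging.camera(name): name is "scene" or "top" or "wrist"; returns a dict with "frame" (480x640x3 uint8, red, green, blue), "z_map" (480x640 float32, mm along the optical axis (not along the pixel's ray), 0 where there is no reading), "fx", "fy", "cx", "cy" (pixels), "k1" (the pictures are not rectified: a ray, as slopes to the right and down, at radius r is drawn at 1 + k1 r^2 times it, then the intrinsics apply), "eye" and "rotation" of the camera in the world. Camera axes: x right, y up, looking along -z (the intrinsics and any distortion apply to the point x, -y, -z); pixel columns grow to the right and rows downward; lengths in mm; the calibration is good to about 2 mm. A picture is of the moment at which its call begins.
- hand_in(): hands the job in; it is judged then, once.
The state is a dict: "time": time; "qpos": joint angles; "dq": joint speeds; "tau": joint torques, N m; "tool_pos": TCP position; "ee_rot": TCP orientation; "wrist_force": force on the tool from outside, world axes, zero at the start; "wrist_torque": the same for the moment, N m; "gripper_width": finger opening in mm; "finger_force": force on a finger pad.
Only numpy, scipy, OpenCV 4.12 (cv2) and the standard library are available. Lean on these libraries where they do the work, as an engineer would, in place of code of your own. Each camera call takes 0.05 s, during which the arm holds its last target. There are 200 camera calls.

## Task

On the gauging rest, push the coated pipe sleeve up the sloped gutter with a fingertip until it has passed the spring catch and lies in the pocket at the end stop, where it cannot roll back. Then push the parked probe arm over from behind so that it swings down and its probe rests on the sleeve. Only push, without forcing the arm; do not grip or lift the sleeve, and leave the jar, the block and the dish near the rest where they are.

Things in the scene. Friction and masses are not known exactly. Their poses are not given: they have to be found in the camera images.
- gutter: Sloped aluminium channel, 46 mm wide, rising at 11 degrees. Origin: middle of the channel floor at the face of the bottom stop, 22 mm above the desk. x points uphill along the floor, y across, z square to the floor. Floor 40 mm wide between walls 3 mm thick; walls and bottom stop (x -4 to 0) stand 10 mm above the floor.
- gauge_rest: Grey base plate 214 x 64 x 8 mm of the gauging rest, fixed to the desk, with the posts that carry the gutter and the probe arm. Origin: middle of its underside; x uphill (level), y across, z up. The gutter's origin is at x = -89, z = 22 mm in this frame. A tall probe stand (270 mm, fixed) stands to the right of its lower end.
- pipe_sleeve: Smooth-coated pipe offcut, dark grey, 44 mm outside diameter, 36 mm long, 0.12 to 0.24 kg; origin at its centre, y along its axis (it turns about y as it rolls). It starts lying across the gutter against the bottom stop (gutter x 18, z 22 mm), rolls freely, and rolls back down when let go. The bore cannot be entered.
- gutter_home (a point): Where the sleeve's centre is when it touches the end stop: gutter x = 112, z = 22 mm. The end stop is a steel plate across the gutter, 32 mm above the floor, its face at x = 134 mm. Resting on the catch behind it the sleeve's centre lies 2 to 4 mm downhill of here.
- catch (a joint): Spring catch in the slot in the gutter floor: a steel tongue 10 mm wide, hinged at its downhill end. 0 rad: up, its nose 7 mm above the floor at gutter x = 93 mm. The sleeve rolled uphill presses it down (about 0.2 rad, a few N of push); it springs up behind the sleeve once the sleeve is within about 3 mm of the end stop.
- catch_nose (a point): Top of the catch's nose, at its uphill edge, 7 mm above the gutter floor when the catch is up.
- probe_arm (a joint): Hinged probe arm over the end stop, hinge along gutter y at gutter x 170, z 58 mm; 70 mm long, 10 mm wide. 0 rad: parked, leaning back uphill 24 degrees behind the vertical, held by its weight. Grows as it swings over downhill; past about 0.6 rad it falls slowly by itself (damped) and lies on a sleeve in the pocket at about 2.18 rad. Needs under 2 N at the cap.
- probe_arm_cap (a point): Middle of the end of the round black cap (15 mm across) of the probe at the arm's free end, 60 mm along the arm from the hinge and 22 mm behind it. Parked (gutter x about 222, z 94 mm) it points uphill and somewhat down: the place to push, from the uphill side.
- probe_arm_tip (a point): The probe's ball tip, 36 mm from the cap along the probe; it touches the top of the sleeve when the arm is down.
- sample_jar: Bystander: glass sample jar with a black screw cap, 44 mm across, 57 mm high; origin at the middle of its underside.
- zinc_block: Bystander: upright zinc-plated block 19 x 20 x 44 mm; origin at the middle of its underside.
- dish: Bystander: round glass dish 60 mm across, 13 mm high, with chips in it; origin at the middle of its underside.
Things that resemble listed ones, but are neither listed nor needed, are in the scene too. What is shaped like the pipe_sleeve but green or pink is not meant.

How it is judged:
By the outcome, as a careful person would: the job done as asked, in the order asked, and still so for the second after the job is handed in, with the robot touching nothing.
It also fails if it takes over 58 s, if anything falls off the work surface, if the arm or the gripper's body presses on something with over 40 N, if the wrist force passes 120 N, or if a joint passes its speed limit or range.

## Working session

There is one attempt and no reset: what is moved stays moved. The work goes in short steps, Python scripts to look and compute and a tool call to move; the robot and the scene stay as the last step left them, time stands still between calls to the robot, and variables do not carry over. Pictures are saved under pics/ and viewed, at most 10 in all, crops included, and the job is handed in when it is done.

Besides the shell and the picture viewer there is one more tool, called after "Request:" in YAML: its name, and indented under it one key for each argument. step_arm: Moves the arm, as the interface text tells. Its arguments: {"type":"object","properties":{"deltas":{"type":"string"},"squeeze":{"type":"number"}},"required":["deltas"]}

```bash
mkdir -p pics; cat > h.py <<'E'
import numpy as np, cv2
from cell import status, imaging
def cloud(c):
    h,w=c["z_map"].shape; v,u=np.mgrid[0:h,0:w].astype(float)
    K=np.array([[c["fx"],0,c["cx"]],[0,c["fy"],c["cy"]],[0,0,1.]])
    p=cv2.undistortPoints(np.stack([u.ravel(),v.ravel()],1)[:,None],K,np.array([c["k1"],0,0,0.]))[:,0].reshape(h,w,2)
    z=c["z_map"]; P=np.stack([p[...,0]*z,-p[...,1]*z,-z],-1)
    P=P@np.array(c["rotation"]).T+np.array(c["eye"]); P[z==0]=np.nan
    return P
def shot(name,fn):
    c=imaging.camera(name); cv2.imwrite(fn,c["frame"][...,::-1]); return c,cloud(c)
E
python3 - <<'E'
from h import *
import pickle
for n in("top","scene"):
    c,P=shot(n,f"pics/{n}1.png"); pickle.dump((c,P),open(n+".pkl","wb")); print(n,c["eye"],c["fx"])
s=status.state();print(s["time"],s["tool_pos"],s["ee_rot"])
E
```

```text
Traceback (most recent call last):
  File "h.py", line 11, in shot
    c=imaging.camera(name); cv2.imwrite(fn,c["frame"][...,::-1]); return c,cloud(c)
                                                                           ~~~~~^^^
  File "h.py", line 8, in cloud
    P=P@np.array(c["rotation"]).T+np.array(c["eye"]); P[z==0]=np.nan
      ~^~~~~~~~~~~~~~~~~~~~~~~~~~
ValueError: matmul: Input operand 1 has a mismatch in its core dimension 0, with gufunc signature (n?,k),(k,m?)->(n?,m?) (size 4 is different from 3)
```

View pics/top1.png

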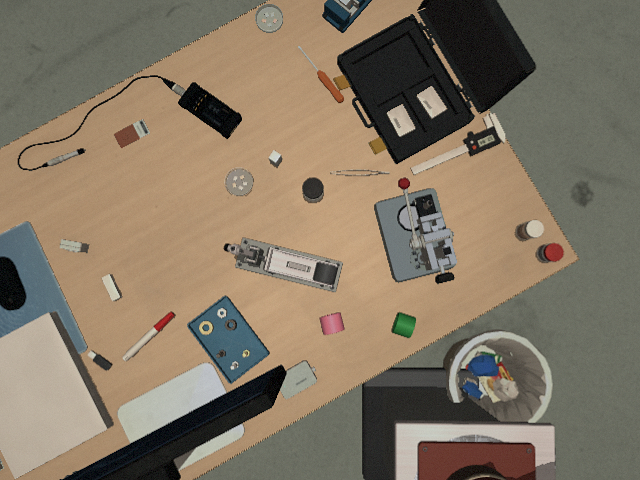

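The top view shows the rest at about (290,265): the dark sleeve is at its right (lower) end (326,274) and the probe arm is at its left end (235,248). The jar is at (313,188), the block at (275,158) and the dish at (239,182). The camera rotation comes as a quaternion, so I'll fix the helper.

```bash
sed -i 's/np.array(c\["rotation"\]).T/R.from_quat(c["rotation"]).as_matrix().T/; 1a from scipy.spatial.transform import Rotation as R' h.py
python3 - <<'E'
from h import *
import pickle
for n in("top","scene"):
    c,P=shot(n,f"pics/{n}2.png"); pickle.dump((c,P),open(n+".pkl","wb")); print(n,c["eye"],c["fx"])
    if n=="top":
        for u,v in [(326,274),(340,290),(343,263),(243,238),(236,262),(235,248),(229,247),(313,188),(275,158),(239,182),(332,323),(404,324),(290,265),(410,235),(404,183),(100,100),(320,100)]: print(u,v,P[v,u].round(1))
s=status.state();print(s["time"],s["tool_pos"],s["ee_rot"])
E
```

```text
top [ 421.93476799  309.90068785 1225.29474864] 593.5375157981535
326 274 [446.7 302.7  71.9]
340 290 [415.6 273.2  -1.7]
343 263 [471.3 267.3  -1.3]
243 238 [521.2 474.4   4.1]
236 262 [471.2 487.3   9. ]
235 248 [489.3 465.1 176.4]
229 247 [491.8 477.8 163.7]
313 188 [617.2 329.6  59.1]
275 158 [680.2 407.   45.1]
239 182 [638.7 485.2   1. ]
332 323 [351.  290.1  46.8]
404 324 [350.1 148.   42.1]
290 265 [464.9 374.7  37.7]
410 235 [528.1 132.7  23.1]
404 183 [593.  176.9 258.4]
100 100 [811.9 782.5   2.2]
320 100 [814.9 317.4  -1.4]
scene [139.90106329 994.77273009 636.65599346] 490.2956419351441
0.15 [ 210.97995062 -614.4528231   240.57259445] [ 9.86355986e-01  1.64625323e-01 -1.50003045e-04 -5.91333019e-04]
```

View pics/scene2.png

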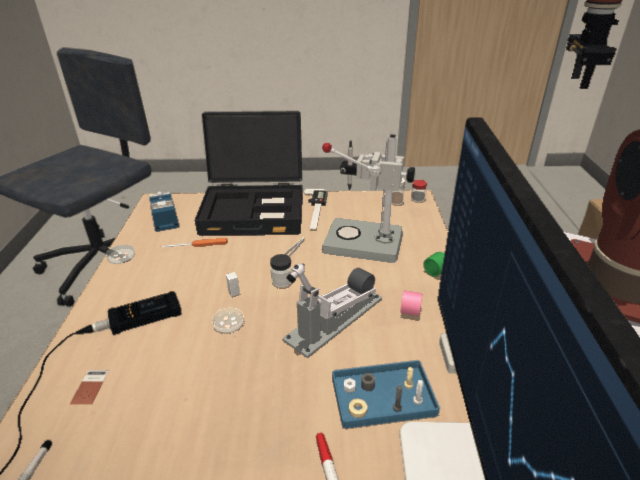

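The scene view shows the sleeve at (361,279), the probe arm parked at (300,280), and the tall stand at (390,190) beyond the lower end. A big monitor is at lower right. Next I'll fit the rest frame.

```bash
cat > fit.py <<'E'
from h import *
import pickle
def sel(P,c,zl,zh):
    m=(P[...,0]>390)&(P[...,0]<550)&(P[...,1]>255)&(P[...,1]<515)&(P[...,2]>zl)&(P[...,2]<zh)
    return P[m]
cT,T=pickle.load(open("top.pkl","rb")); cS,S=pickle.load(open("scene.pkl","rb"))
E
python3 - <<'E'
from fit import *
for n,P,c in(("top",T,cT),("scene",S,cS)):
    q=sel(P,c,5,13); r=cv2.minAreaRect(q[:,:2].astype(np.float32)); print(n,len(q),r, np.median(q[:,2]))
    q=sel(P,c,5,75); r=cv2.minAreaRect(q[:,:2].astype(np.float32)); print(n,len(q),r); print(cv2.boxPoints(r).round())
    d=sel(P,c,-10,4);print("desk",np.median(d[:,2]),d[:,2].std())
    m=(np.abs(P[...,0]-560)<200)&(np.abs(P[...,1]-150)<170)&(P[...,2]>80); q=P[m]; print("stand",q.min(0),q.max(0))
    q=P[(P[...,2]>100)&(P[...,0]<400)&(P[...,0]>0)&(P[...,1]>200)]; print("monitor",q.min(0) if len(q) else 0,q.max(0) if len(q) else 0)
    q=sel(P,c,85,200); print("probe",q.mean(0),q.min(0),q.max(0))
im=cv2.resize(cv2.imread("pics/top2.png")[225:305,215:350],None,fx=5.5,fy=5.5,interpolation=cv2.INTER_CUBIC)[:600]
im2=cv2.resize(cv2.imread("pics/scene2.png")[250:360,275:395],None,fx=4,fy=4,interpolation=cv2.INTER_CUBIC)
cv2.imwrite("pics/cropT.png",im);cv2.imwrite("pics/cropS.png",im2)
E
```

```text
top 1080 ((468.86376953125, 385.6043395996094), (156.97848510742188, 258.4571533203125), 1.3321350812911987) 7.759835831688861
top 2791 ((468.81634521484375, 385.72100830078125), (156.85406494140625, 258.8597717285156), 1.4309388399124146)
[[387. 513.]
 [394. 254.]
 [550. 258.]
 [544. 517.]]
desk -0.47038930140274715 2.2555538542328475
stand [430.14589771  81.05341798 157.77532042] [605.3960773  185.65122752 272.82966394]
monitor [ 73.14190642 374.48061112 100.59226518] [281.43882619 781.20593714 429.60331943]
probe [485.73281404 455.32747131 138.34616717] [466.44962679 430.88428921  85.04041563] [501.05198756 487.56122108 179.91935545]
scene 1256 ((431.28082275390625, 390.3904113769531), (215.02369689941406, 134.11196899414062), 75.68201446533203) 6.883089154288655
scene 3464 ((428.1684265136719, 392.70538330078125), (216.51364135742188, 134.20814514160156), 73.50371551513672)
[[333. 308.]
 [462. 270.]
 [523. 477.]
 [395. 516.]]
desk -1.221725736658641 1.304363995674582
stand [429.95473461  81.80780295  80.21269812] [603.37538801 189.84130217 269.27212182]
monitor [ 69.67178915 379.92842996 128.24872054] [279.81361595 784.17894422 426.17035087]
probe [481.90068484 459.55711667 128.61835037] [464.19870461 435.27536997  85.02516342] [499.19020818 491.10234555 176.41083362]
```

View pics/cropT.png

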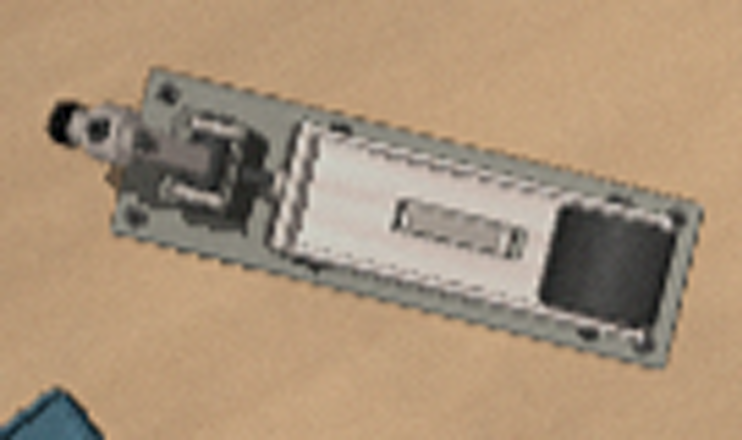

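View pics/cropS.png

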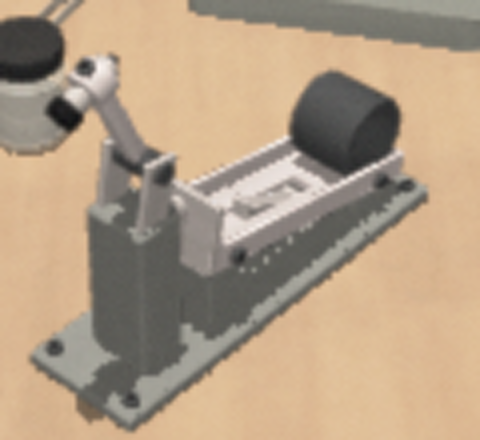

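The top crop shows the plate corners at crop px (155,68), (702,203), (662,365), (112,232), which I'll cast onto z=8. The cap is at about (68,123). The scene crop shows the catch up and the arm parked.

```bash
cat >> h.py <<'E'
def ray(c,u,v,z):
    K=np.array([[c["fx"],0,c["cx"]],[0,c["fy"],c["cy"]],[0,0,1.]])
    x,y=cv2.undistortPoints(np.array([[[u,v]]],float),K,np.array([c["k1"],0,0,0.]))[0,0]
    d=R.from_quat(c["rotation"]).as_matrix()@np.array([x,-y,-1]); e=np.array(c["eye"]); return e+d*(z-e[2])/d[2]
E
python3 - <<'E'
from fit import *
C=np.array([ray(cT,215+(x-2.2)/5.5,225+(y-2.2)/5.5,8) for x,y in[(155,68),(702,203),(662,365),(112,232)]])
print(C.round(1),[np.linalg.norm(C[i]-C[i-1]).round(1) for i in range(4)])
o=C.mean(0);o[2]=0
up=(C[0]+C[3]-C[1]-C[2]);up[2]=0;up/=np.linalg.norm(up);lf=np.array([-up[1],up[0],0])
a=np.radians(11)
def g(x,y,z): # gutter->world
    return o+up*(-89+x*np.cos(a)-z*np.sin(a))+lf*y+np.array([0,0,22+x*np.sin(a)+z*np.cos(a)])
print("o",o,"up",up,np.degrees(np.arctan2(up[1],up[0])))
for n,p in dict(sleeve=(18,0,22),home=(112,0,22),cap=(222,0,94),hinge=(170,0,58)).items():print(n,g(*p).round(1))
# checks
print("cap ray",ray(cT,215+68/5.5,225+123/5.5,158),"sleeve top ray",ray(cT,215+608/5.5,225+263/5.5,69))
P=S; q=sel(P,cS,85,200); L=(q-o); print("probe scene along/lat",(L@up).min(),(L@up).max(),np.median(L@lf))
q=sel(T,cT,85,200); L=(q-o); print("top",(L@up).min(),(L@up).max(),np.median(L@lf))
np.savez("frame.npz",o=o,up=up,lf=lf)
E
```

```text
[[523.  474.4   8. ]
 [473.9 269.2   8. ]
 [413.6 283.8   8. ]
 [461.4 489.4   8. ]] [np.float64(63.4), np.float64(211.0), np.float64(62.0), np.float64(211.1)]
o [467.98520538 379.19375772   0.        ] up [0.22945371 0.97331957 0.        ] 76.73508839986916
sleeve [450.7 305.7  47. ]
home [471.8 395.5  65. ]
cap [493.5 487.2 156.6]
hinge [483.3 444.2 111.4]
cap ray [491.49192407 481.68521328 158.        ] sleeve top ray [449.06230522 303.59488112  69.        ]
probe scene along/lat 56.1014388048347 113.73690679201134 5.894294524550206
top 55.68271706600109 111.81342338653606 0.15456818821079815
```

Frame found: uphill is (0.229, 0.973), sleeve at (451,306,47), cap at (493,486,157). I'll go around in front of the base, high over the stand, with the fingers shut and turning by 57.7°.

Request:
step_arm:
  deltas: "0 0.6 0.9 0.5 0.9;0 0.6 0.9 0.5 0.9;0 0.6 0.9 0.5 0.9;0 0.6 0.9 0.5 0.9;0 0.6 0.9 0.3 0.9;0 0.6 0.9 0.2 0.9;0 0.6 0.9 0 0.9;0 0.6 0.9 0 0.9"
  squeeze: 10

```text
time: 0.95
tool_pos: [403.8, -325.1, 341.5]
ee_rot: [0.855, 0.518, 0.0, 0.0]
wrist_force: [0.8, -0.6, -0.1]
gripper_width: 30.8
finger_force: 0.0
```

Request:
step_arm:
  deltas: "0 0.6 0.9 0 0.9;0 0.6 0.9 0 0.9;0 0 0.9 0 0.6;0 0 0.9 0 0;0 0 0.9 0 0;0 0 0.9 0 0;0 0 0.9 0 0;0 0 0 0 0"

```text
time: 1.75
tool_pos: [451.2, -69.5, 341.7]
ee_rot: [0.783, 0.622, 0.0, 0.0]
wrist_force: [-0.4, -0.3, 0.6]
gripper_width: 0.4
finger_force: 0.0
```

Request:
step_arm:
  deltas: "0 0 1 0 0;0 0 1 0 0;0 0 1 0 0;0 0 1 0 0;0 0 1 0 0;0 0 1 0 0;0 -0.15 1 0 0;0 -0.1 1 0 0"

```text
time: 2.55
tool_pos: [440.9, 246.2, 341.3]
ee_rot: [0.785, 0.619, 0.0, 0.0]
wrist_force: [0.6, 0.5, -1.3]
gripper_width: 0.4
finger_force: 0.0
```

Request:
step_arm:
  deltas: "0 0 0.3 0 0;0 0 0 0 0;0 0 0 -1 0;0 0 0 -1 0;0 0 0 -1 0;0 0 0 -1 0;0 0 0 -0.6 0;0 0 0 0 0"

```text
time: 3.35
tool_pos: [439.9, 254.2, 154.0]
ee_rot: [0.786, 0.619, -0.003, -0.001]
wrist_force: [0.2, -0.6, 0.5]
gripper_width: 0.7
finger_force: 0.0
```

Request:
step_arm:
  deltas: "0 0 0 -0.8 0;0 0 0 -0.8 0;0 -0.03 0 -0.5 0;0 0 0 -0.3 0;0 0 0 0 0"

```text
time: 3.85
tool_pos: [440.2, 256.4, 61.1]
ee_rot: [0.785, 0.619, -0.001, -0.0]
wrist_force: [0.0, -0.6, -0.3]
gripper_width: 0.6
finger_force: 0.0
```

```bash
python3 - <<'E'
from h import *
c,P=shot("scene","pics/s3f.png"); cv2.imwrite("pics/s3.png",cv2.resize(c["frame"][180:370,260:450,::-1],None,fx=3,fy=3,interpolation=cv2.INTER_CUBIC))
E
```

```text
(no output)
```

View pics/s3.png

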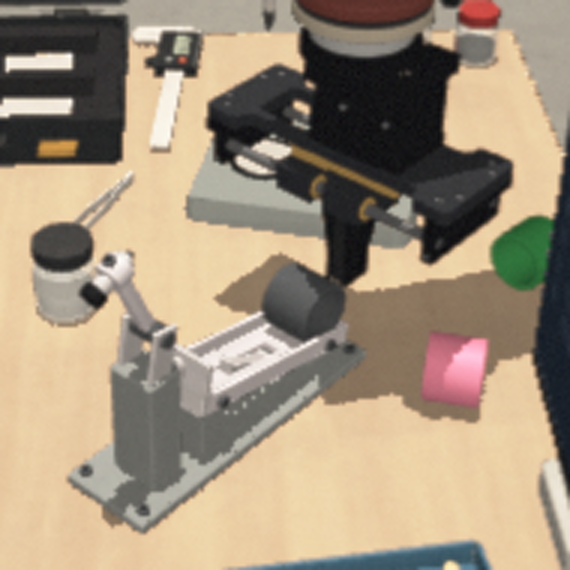

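The fingertips stand just downhill of the sleeve, in line with the gutter, and everything is clear. Now I push.

Request:
step_arm:
  deltas: "0 0.05 0.24 -0.04 0;0 0.06 0.24 0 0;0 0.06 0.24 0.05 0;0 0.06 0.24 0.05 0;0 0.06 0.24 0.05 0;0 0.06 0.24 0.05 0;0 0.06 0.24 0.05 0;0 0.06 0.24 0.05 0"

```text
time: 4.7
tool_pos: [458.8, 334.6, 71.7]
ee_rot: [0.785, 0.619, -0.0, 0.0]
wrist_force: [-1.0, -2.6, 0.6]
gripper_width: 0.4
finger_force: 1.1
```

Request:
step_arm:
  deltas: "0 0.05 0.24 0.05 0;0 0.05 0.24 0.05 0;0 0.05 0.12 0.03 0;0 0 0 0 0"

```text
time: 5.1
tool_pos: [464.8, 359.2, 77.0]
ee_rot: [0.785, 0.62, 0.0, -0.0]
wrist_force: [-0.3, -0.5, 0.5]
gripper_width: 0.4
finger_force: 0.1
```

Request:
step_arm:
  deltas: "0 0.01 0.06 0.01 0;0 0.01 0.06 0.01 0;0 0 0 0 0"

```text
time: 5.4
tool_pos: [465.2, 360.8, 77.0]
ee_rot: [0.785, 0.619, -0.002, 0.001]
wrist_force: [-1.8, -5.6, 3.2]
gripper_width: 0.2
finger_force: 3.3
```

```bash
python3 - <<'E'
from h import *
f=np.load("frame.npz")
c,P=shot("scene","pics/s4f.png"); cv2.imwrite("pics/s4.png",cv2.resize(c["frame"][220:370,260:410,::-1],None,fx=3.8,fy=3.8,interpolation=cv2.INTER_CUBIC))
E
```

```text
(no output)
```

View pics/s4.png

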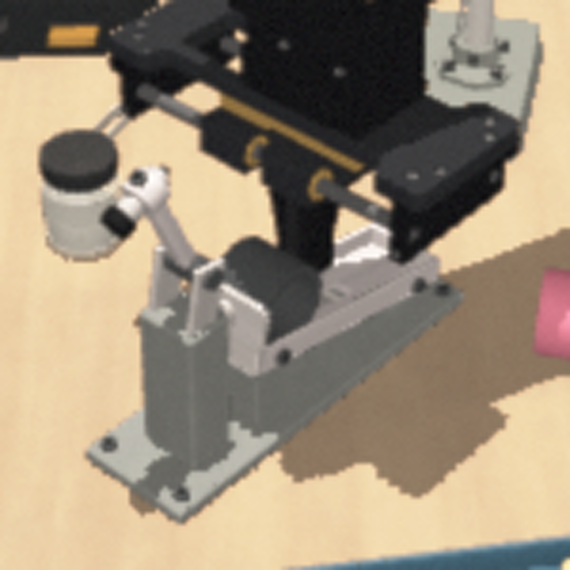

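The sleeve is at, or nearly at, the end stop, with the fingers behind it. I'll press a little more to be sure it passes the catch.

Request:
step_arm:
  deltas: "0 0.01 0.05 0.01 0;0 0 0 0 0"

```text
time: 5.65
tool_pos: [465.4, 361.0, 77.0]
ee_rot: [0.786, 0.619, -0.003, 0.002]
wrist_force: [-5.1, -12.1, 5.4]
gripper_width: 0.4
finger_force: 6.3
```

Request:
step_arm:
  deltas: "0 0.01 0.05 0.01 0;0 0 0 0 0"

```text
time: 5.85
tool_pos: [465.5, 361.2, 77.0]
ee_rot: [0.786, 0.618, -0.005, 0.003]
wrist_force: [-7.2, -17.7, 7.5]
gripper_width: 0.8
finger_force: 9.6
```

It's hard against the stop. I'll ease back and check that the sleeve stays.

Request:
step_arm:
  deltas: "0 -0.02 -0.1 -0.01 0;0 -0.02 -0.1 -0.02 0;0 -0.03 -0.12 -0.02 0;0 -0.03 -0.12 -0.02 0;0 -0.03 -0.12 -0.02 0;0 0 0 0 0;0 0 0 0 0;0 0 0 0 0"

```text
time: 6.65
tool_pos: [461.2, 344.7, 75.0]
ee_rot: [0.785, 0.62, 0.0, -0.0]
wrist_force: [0.5, 0.1, -0.8]
gripper_width: 0.7
finger_force: 0.0
```

```bash
python3 - <<'E'
from h import *
c,P=shot("scene","pics/s5f.png"); cv2.imwrite("pics/s5.png",cv2.resize(c["frame"][220:370,260:410,::-1],None,fx=3.8,fy=3.8,interpolation=cv2.INTER_CUBIC))
E
```

```text
(no output)
```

View pics/s5.png

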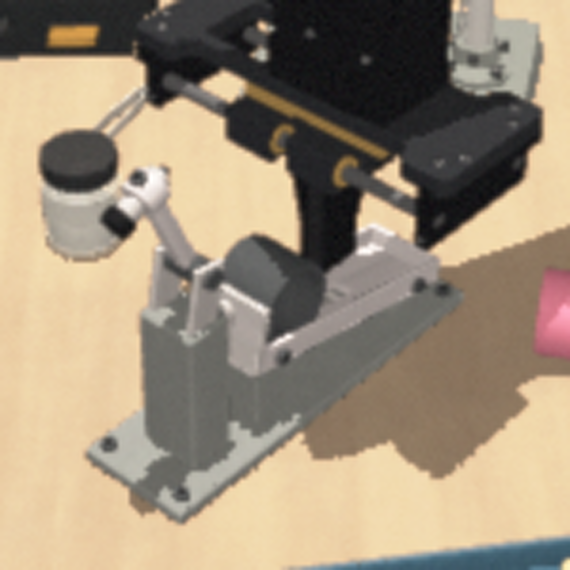

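The sleeve stayed in the pocket after release. Next I go up and over the probe arm to its uphill side.

Request:
step_arm:
  deltas: "0 0 0 0.5 0;0 0 0 1 0;0 0 0 1 0;0 0 0 1 0;0 0 0 1 0;0 0 0 0.3 0;0 0 0 0 0"

```text
time: 7.4
tool_pos: [461.7, 345.4, 268.8]
ee_rot: [0.785, 0.62, 0.002, 0.0]
wrist_force: [-0.8, 0.5, -0.6]
gripper_width: 0.5
finger_force: 0.0
```

Request:
step_arm:
  deltas: "0 0.2 0.8 0 0;0 0.2 0.9 0 0;0 0.2 0.9 0 0;0 0.2 0.9 0 0;0 0.2 0.9 0 0;0 0 0 0 0;0 0 0 0 0"

```text
time: 8.1
tool_pos: [499.9, 521.1, 263.9]
ee_rot: [0.784, 0.62, -0.002, -0.0]
wrist_force: [-1.0, -0.9, -0.5]
gripper_width: 0.6
finger_force: 0.0
```

Request:
step_arm:
  deltas: "0 0 0 -0.8 0;0 0 0 -0.8 0;0 0 0 -0.6 0;0 0 0 -0.3 0;0 0 0 0 0"

```text
time: 8.6
tool_pos: [501.1, 518.6, 164.9]
ee_rot: [0.785, 0.619, -0.001, 0.001]
wrist_force: [0.9, -0.4, 0.1]
gripper_width: 0.8
finger_force: 0.0
```

Request:
step_arm:
  deltas: "0 -0.03 -0.12 0 0;0 -0.03 -0.12 0 0;0 -0.03 -0.12 0 0;0 -0.03 -0.12 0 0;0 -0.03 -0.12 0 0;0 -0.02 -0.1 0 0;0 -0.02 -0.1 0 0;0 -0.02 -0.1 0 0"

```text
time: 9.4
tool_pos: [492.6, 484.2, 166.9]
ee_rot: [0.785, 0.619, 0.0, -0.0]
wrist_force: [-0.5, 1.0, 0.7]
gripper_width: 0.6
finger_force: 0.3
```

```bash
python3 - <<'E'
from h import *
c,P=shot("scene","pics/s6f.png"); cv2.imwrite("pics/s6.png",cv2.resize(c["frame"][200:370,230:400,::-1],None,fx=3.4,fy=3.4,interpolation=cv2.INTER_CUBIC))
E
```

```text
(no output)
```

View pics/s6.png

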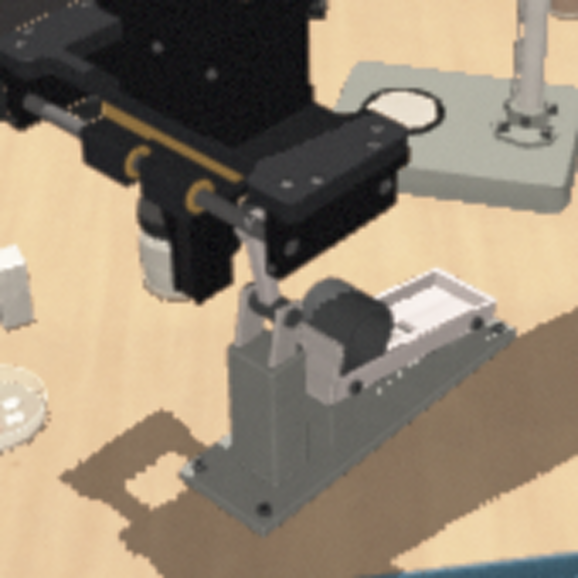

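The fingers are on the cap and the arm is swinging over. I keep pushing gently past its tipping point.

Request:
step_arm:
  deltas: "0 -0.02 -0.1 0 0;0 -0.02 -0.1 0 0;0 -0.02 -0.1 0 0;0 -0.02 -0.1 0 0;0 -0.02 -0.1 0 0;0 -0.02 -0.1 0 0;0 -0.02 -0.1 0 0;0 -0.02 -0.1 0 0"

```text
time: 10.25
tool_pos: [486.2, 452.0, 166.8]
ee_rot: [0.785, 0.619, -0.0, 0.0]
wrist_force: [0.0, 0.2, -0.7]
gripper_width: 0.7
finger_force: 0.0
```

Request:
step_arm:
  deltas: "0 0 0 0 0;0 0 0 0 0;0 0 0 0 0;0 0 0 0 0;0 0 0 0 0;0 0 0 0 0;0 0 0 0 0;0 0 0 0 0"

```text
time: 11.05
tool_pos: [486.3, 452.5, 166.9]
ee_rot: [0.785, 0.619, -0.0, -0.0]
wrist_force: [0.5, 0.1, -0.3]
gripper_width: 0.6
finger_force: 0.0
```

```bash
python3 - <<'E'
from h import *
c,P=shot("scene","pics/s7f.png"); cv2.imwrite("pics/s7.png",cv2.resize(c["frame"][200:370,230:400,::-1],None,fx=3.4,fy=3.4,interpolation=cv2.INTER_CUBIC))
E
```

```text
(no output)
```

View pics/s7.png

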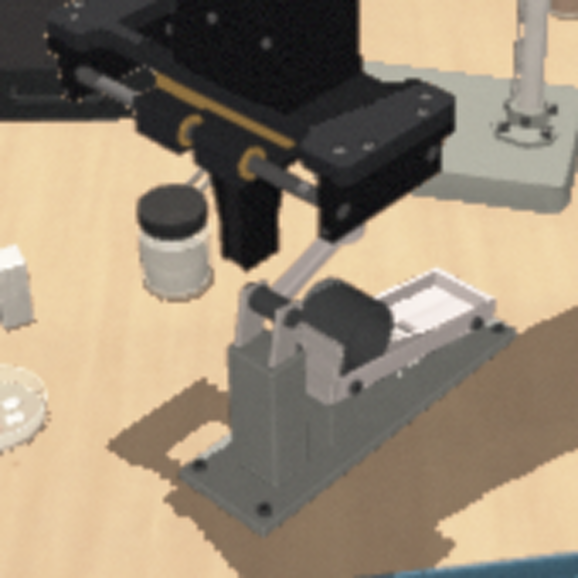

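The arm is falling away by itself. I'll back off uphill and up, then wait for it to settle.

Request:
step_arm:
  deltas: "0 0.1 0.5 0 0;0 0.2 0.8 0 0;0 0.1 0.5 0.5 0;0 0 0 1 0;0 0 0 1 0;0 0 0 0.5 0;0 0 0 0 0;0 0 0 0 0"

```text
time: 11.9
tool_pos: [502.3, 524.5, 286.7]
ee_rot: [0.785, 0.619, 0.0, 0.0]
wrist_force: [1.2, 0.1, -0.7]
gripper_width: 0.6
finger_force: 0.0
```

Request:
step_arm:
  deltas: "0 0 0 0 0;0 0 0 0 0;0 0 0 0 0;0 0 0 0 0;0 0 0 0 0;0 0 0 0 0;0 0 0 0 0;0 0 0 0 0"

```text
time: 12.7
tool_pos: [502.3, 524.5, 286.9]
ee_rot: [0.785, 0.619, 0.0, -0.0]
wrist_force: [-0.2, -0.3, 0.2]
gripper_width: 0.5
finger_force: 0.0
```

Request:
step_arm:
  deltas: "0 0 0 0 0;0 0 0 0 0;0 0 0 0 0;0 0 0 0 0;0 0 0 0 0;0 0 0 0 0;0 0 0 0 0;0 0 0 0 0"

```text
time: 13.5
tool_pos: [502.3, 524.5, 286.8]
ee_rot: [0.785, 0.619, -0.0, -0.0]
wrist_force: [0.2, 0.3, -1.1]
gripper_width: 0.5
finger_force: 0.0
```

```bash
python3 - <<'E'
from h import *
c,P=shot("scene","pics/s8f.png"); cv2.imwrite("pics/s8.png",cv2.resize(c["frame"][200:370,220:390,::-1],None,fx=3.4,fy=3.4,interpolation=cv2.INTER_CUBIC))
E
```

```text
(no output)
```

View pics/s8.png

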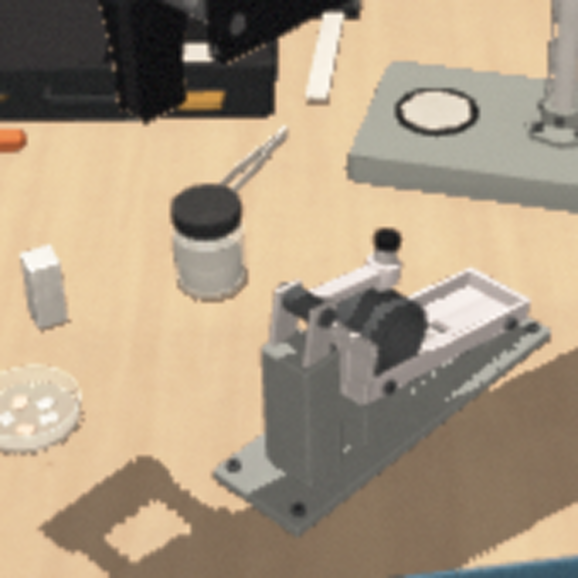

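The arm lies over the sleeve, with the cap at crop (387,238), and the bystanders are untouched. One check by numbers that it has settled.

Request:
step_arm:
  deltas: "0 0 0 0 0;0 0 0 0 0;0 0 0 0 0;0 0 0 0 0;0 0 0 0 0;0 0 0 0 0;0 0 0 0 0;0 0 0 0 0"

```text
time: 14.35
tool_pos: [502.3, 524.5, 286.9]
ee_rot: [0.785, 0.619, 0.0, -0.0]
wrist_force: [-0.4, -0.6, 0.2]
gripper_width: 0.5
finger_force: 0.0
```

```bash
python3 - <<'E'
from h import *
a=cv2.imread("pics/s8f.png").astype(int); c,P=shot("scene","pics/s9f.png"); b=c["frame"][...,::-1].astype(int)
d=np.abs(a-b).max(2)[255:330,290:390]; print("changed px",(d>40).sum())
f=np.load("frame.npz"); al=np.radians(11)
r=P[262:282,325:342].reshape(-1,3); r=r[r[:,2]>75]; L=r-f["o"]
X=L@f["up"]; print("cap top z",np.nanpercentile(r[:,2],97),"level x",np.median(X))
h=np.array([-89+170*np.cos(al)-58*np.sin(al),22+170*np.sin(al)+58*np.cos(al)])
for q in(1.7,1.9,2.1,2.18):
    t=np.radians(24)-q; print(q,h+60*np.array([np.sin(t),np.cos(t)])+22*np.array([np.cos(t),-np.sin(t)]))
E
```

```text
changed px 0
cap top z 120.48306432996851 level x 9.704091000813566
1.7 [ 15.59360434 149.59377919]
1.9 [  9.02100239 138.65681911]
2.1 [  4.75225343 126.63209564]
2.18 [  3.73121797 121.62398727]
```

The arm has stopped moving and the cap is at 120 mm, which matches 2.18 rad, so the probe is resting on the sleeve.

```bash
python3 -c "from cell import hand_in; print(hand_in())"
```

```text
the job is handed in; nothing more can be done
None
```

The job is handed in: the sleeve lies in the pocket behind the catch, the probe arm is down on it at about 2.18 rad, the jar, block and dish were left alone, and it took about 14 s of the 58 s.

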